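Set a worm-driven tilting table to 15 degrees on stone packing

ROBOT

A 6-joint arm with a two-finger parallel gripper is mounted at the origin on the work surface. World frame = base frame: x ahead of the robot, y to its left, z up, the work surface at z = 0. Lengths are in m, angles in degrees, forces in N, time in s.
With the tool pointing down it reaches from about 0.35 to 0.875 m from the base axis. Payload 4.2 kg.
Tool frame: the origin (TCP) lies on the front face of the gripper's body, between the roots of the fingers; the fingertips stand finger_overhang ahead of it and the grasp point (between the pads) lies 51 mm ahead of it (finger_overhang is the distance from the TCP to the fingertips, in m); z points along the fingers, y is the line along which they close (so a half turn about z gives the same grasp; the last joint's range is limited). The gripper opens to 87 mm and grips with 3 to 60 N. Pads are 19 mm wide; open, the fingers measure 117 mm over their backs; the gripper's body (75 mm by 190 mm) begins 51 mm behind the grasp point.
Start: joints at [91.65, 22.042, 0.453, 0, -68.411, -14.817], TCP at [0.142, 0.609, 0.292] pointing down, gripper open.
Joint ranges: [-179.83, 179.83], [-69.29, 118.12], [-61.27, 80.66], [-181.25, 117.63], [-171.15, -9.14], [-177.46, 177.46]. Speed limits (degrees/s): [159.86, 159.86, 180, 180, 180, 180].

INTERFACE

Orientations are given as a 3x3 rotation matrix whose columns are the frame's x, y, z axes.
In Python, from station import sense, capture, camera_model, finish_job, finger_overhang gives the robot as it stands. The module is installed in compiled form; this text tells all that it offers.
- The arm moves only by the tool jog_arm, never from a script. Its argument "rows" is a list that holds one entry, the list of rows, each a list of 4 numbers: the shift along the tool's x, y, z in m, then the turn about the tool's z in rad. A call has 1 to 20 rows; each row shifts and turns the commanded pose from where the row before left it, along the tool's axes as they then stand; what a row does not reach is not made up. A row lasts 1/8 s, in which the tool goes at most 62.5 mm and 10.7 degrees, less where a joint would pass 70% of its speed; a pose out of reach is approached as far as the arm can. A call is refused whole if a number of a shift passes 0.0625 or a number of a turn 0.188, either way. A call with a gripper value outside its range is refused whole. "claw" is the opening, from 0 (shut) to 1 (fully open), set as the call begins (left out, the last holds). The fingers move at their own pace and stop on an object; the grip force is fixed at half the most. Time passes only in rows, so rows that do not move let the fingers close. It gives the time, the measured TCP pose, the force, the opening and the grip force at its end, in the units of the state.
- sense(): the state, without advancing time (a new reading comes with each control period).
- capture(name): name is "scene" or "top"; returns the picture (384x512x3 uint8, red, green, blue); there is no depth.
- camera_model(name): a dict with "fovy" (degrees; the focal length in pixels is half the picture's height over the tangent of half this angle, whatever the lens; pixels are square), "cx", "cy" (the principal point, pixels), "eye" and "rotation" of the camera in the world. Camera axes: x right, y down, z forward; pixel columns grow to the right and rows downward; lengths in m; the calibration is good to about 2 mm. A picture is of the moment at which its call begins. camera_model takes no time and is no camera call.
- finish_job(): hands the job in; it is judged then, once.
The state is a dict: "time_s": time; "joints": joint angles; "joint_velocities": joint speeds; "effort": joint torques, N m; "tcp_pos": TCP position; "ee_rot": TCP orientation; "wrist_force": force on the tool from outside, world axes, zero at the start; "moment": the same for the moment, N m; "gripper_width": opening from 0.0 (shut) to 1.0 (fully open); "gripper_force": force on a finger pad.
Only numpy, scipy, OpenCV 4.12 (cv2) and the standard library are available. Lean on these libraries where they do the work, as an engineer would, in place of code of your own. Each camera call takes 0.05 s, during which the arm holds its last target. There are 200 camera calls.

TASK

Set the tilting table for a 15 degree bevel: lay the two granite offcuts that together make 42 mm flat on its base, one squarely on the other, end-on under the roller at the raised edge. Then wind the handwheel clockwise, several turns, until the table has come down and its roller rests on the packing without being forced hard into it. Leave the third offcut, the bottle, the pads and the polisher where they are.

Things in the scene. Friction and masses are not known exactly. Their poses are not given: they have to be found in the camera images.
- fixture: cast-iron worm-geared tilting table, bolted down. Origin on the bench under the base; base 150 (x) by 255 mm (y -150 to +105), flat top at z 36. Hinge line along x at y -120, z 47; the table reaches towards +y, that edge raised. Gearbox with handwheel at the -x end (y -200 to -70, top z 108); graduated arc at x 80 to 95, long marks every 15 degrees. Base top beyond y +55 is always open above.
- tilt_table (a joint): tilt of the table in rad: 0 flat, growing as the +y edge rises; starts at 26 to 32 degrees (0.45 to 0.56). With 42 mm under the roller it first touches at 15 degrees (0.262). The worm holds it wherever it is left.
- toe_roller: steel roller under the table's raised edge, 22 mm diameter, 126 mm long along the fixture's x. Origin: its centre, 162 mm from the hinge line; its lowest point is 162 mm x sin(tilt) above the base's top. The table ends 10 mm beyond the roller's centre line; table, stone sample and clamps stand up to 65 mm above it, square to the table.
- pack_spot (a point): point on the base's top (fixture x = 0, y = 75, z = 36 mm): a strip centred here in plan, long side along the fixture's y, has its inner end about 25 mm past the roller's line and its outer half out in the open.
- handwheel (a joint): turn of the handwheel in rad, counted over many turns, positive anticlockwise from above. 72:1 worm: tilt = handwheel / 72, 5 degrees a turn; clockwise lowers the table. About 5 N at the handle; once the roller touches the packing it stiffens: 8 N a tenth of a turn on (rests well), 20 N a fifth of a turn on (forced hard). Let go, it springs back a little.
- wheel_centre (a point): point on the handwheel's upright axis, at the top of its hub, 136 mm above the bench. The wheel is aluminium, 112 mm across, its rim's top 127 mm above the bench.
- handle_grip (a point): centre of the wheel's upright black handle: 25 mm diameter, 60 mm tall (30 mm above and below this point), standing 42 mm from the wheel's axis. It revolves freely on its pin, so it can be held while the wheel goes round.
- strip_12: dark granite offcut strip, 45 mm (x) by 125 mm (y), 12 mm thick (z), about 0.18 kg, loose, lying flat on the bench. Origin: its centre.
- strip_20: the same, 20 mm thick, 0.30 kg. Origin: its centre.
- strip_30: the same, 30 mm thick, 0.46 kg. Origin: its centre.
- water_bottle: closed plastic bottle, 64 mm diameter, 200 mm tall, standing beyond the work. Origin: centre of its underside.
- pad_stack: small pile of round grey polishing pads, 100 mm diameter, 24 mm high. Origin: centre of its underside.
- polisher: hand polisher lying on its 110 mm pad on the robot's right of the fixture, 320 mm long, 82 mm high, with a side handle. Origin: on the bench under its body.
Not all that is in view belongs to the job. What is shaped like the strip_12 but blue or pink is not meant.

How it is judged:
By the outcome, as a careful person would: the job done as asked, in the order asked, and still so for the second after the job is handed in, with the robot touching nothing.
It also fails if it takes over 72 s, if anything falls off the work surface, if the arm or the gripper's body presses on something with over 40 N, if the wrist force passes 120 N, or if a joint passes its speed limit or range.

## Working session

There is one attempt and no reset: what is moved stays moved. The work goes in short steps, Python scripts to look and compute and a tool call to move; the robot and the scene stay as the last step left them, time stands still between calls to the robot, and variables do not carry over. Pictures are saved under pics/ and viewed, at most 10 in all, crops included, and the job is handed in when it is done.

Besides the shell and the picture viewer there is one more tool, called after ">>>" as name(argument=value, ...) on one line, values as JSON. jog_arm: Moves the arm, as the interface text tells. Its arguments: {"type":"object","properties":{"rows":{"type":"array"},"claw":{"type":"number"}},"required":["rows"]}

```bash
mkdir -p pics
python3 - <<'E'
from station import *
import cv2
for n in ("scene","top"):
    im=capture(n); cv2.imwrite(f"pics/{n}0.png",im[:,:,::-1])
    m=camera_model(n); print(n,m)
print(finger_overhang if not callable(finger_overhang) else finger_overhang()); s=sense(); print(s)
E
```

```text
scene {'fovy': 49.94726608104259, 'cx': 261.7545286898916, 'cy': 191.72266814211048, 'eye': array([ 1.21105715, -0.64861621,  1.03433867]), 'rotation': array([[ 0.70290354,  0.49743342, -0.50841578],
       [ 0.71122306, -0.48208247,  0.51162315],
       [ 0.00940012, -0.72121875, -0.6926436 ]])}
top {'fovy': 54.102252491295005, 'cx': 252.03931063615065, 'cy': 193.76205681975185, 'eye': array([0.44156038, 0.02711729, 1.50594372]), 'rotation': array([[ 0.022801  , -0.99524059,  0.09474326],
       [-0.99967894, -0.0237446 , -0.00884396],
       [ 0.01105151, -0.09451119, -0.99546246]])}
0.0697
{'time_s': 0.1, 'joints': array([ 9.16502650e+01,  2.20879389e+01,  3.86246330e-01, -2.50866451e-02,
       -6.84113208e+01, -1.48177402e+01]), 'joint_velocities': array([-0.07563641, -0.03859746,  0.17351544,  0.1019673 , -0.01347148,
       -0.07960571]), 'effort': array([-5.34758158e-07, -3.91690135e+01,  1.87935448e+01,  4.23180789e+00,
        1.35165479e-02, -6.88220007e-05]), 'tcp_pos': array([0.14224792, 0.60817834, 0.29124346]), 'ee_rot': array([[ 9.73671590e-01, -2.27955068e-01, -3.50157588e-04],
       [-2.27955310e-01, -9.73669576e-01, -1.98332875e-03],
       [ 1.11172050e-04,  2.01093114e-03, -9.99997972e-01]]), 'wrist_force': array([-0.62099177, -0.82649565, -0.68760981]), 'moment': array([-0.00093258, -0.01123027,  0.02913374]), 'gripper_force': 0.0, 'gripper_width': 1.0007169353683096}
```

View pics/scene0.png

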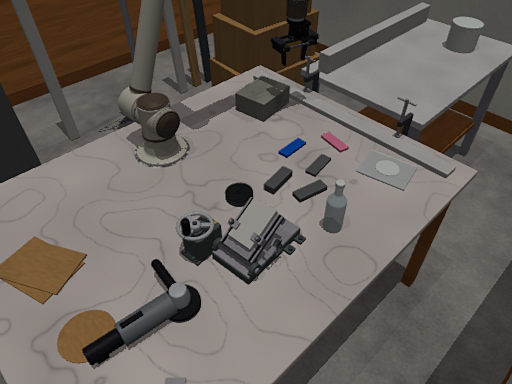

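View pics/top0.png

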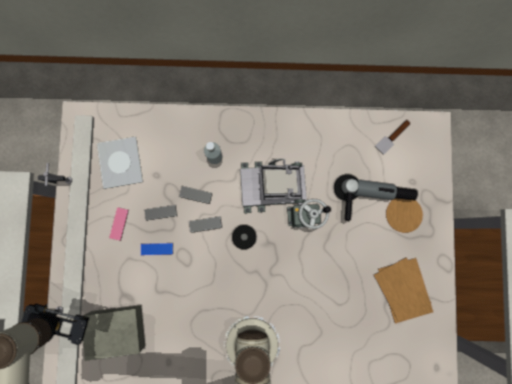

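```bash
cat > h.py <<'E'
import numpy as np, cv2
from station import *
def K(n):
    m=camera_model(n); return m, 192/np.tan(np.radians(m['fovy']/2))
def ray(n,u,v,z):
    m,f=K(n); d=m['rotation']@np.array([(u-m['cx'])/f,(v-m['cy'])/f,1]); e=m['eye']
    return e+d*(z-e[2])/d[2]
def proj(n,p):
    m,f=K(n); c=m['rotation'].T@(np.array(p)-m['eye']); return c[:2]/c[2]*f+[m['cx'],m['cy']]
E
python3 - <<'E'
import cv2,numpy as np
s=cv2.imread('pics/scene0.png');t=cv2.imread('pics/top0.png')
a=cv2.resize(s[140:280,170:350],None,fx=4,fy=4,interpolation=cv2.INTER_CUBIC)
b=cv2.resize(t[150:250,140:335],None,fx=4,fy=4,interpolation=cv2.INTER_CUBIC)
cv2.imwrite('pics/c1.png',np.clip(a*1.6,0,255).astype('uint8'));cv2.imwrite('pics/c2.png',b)
E
```

```text
(no output)
```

View pics/c1.png

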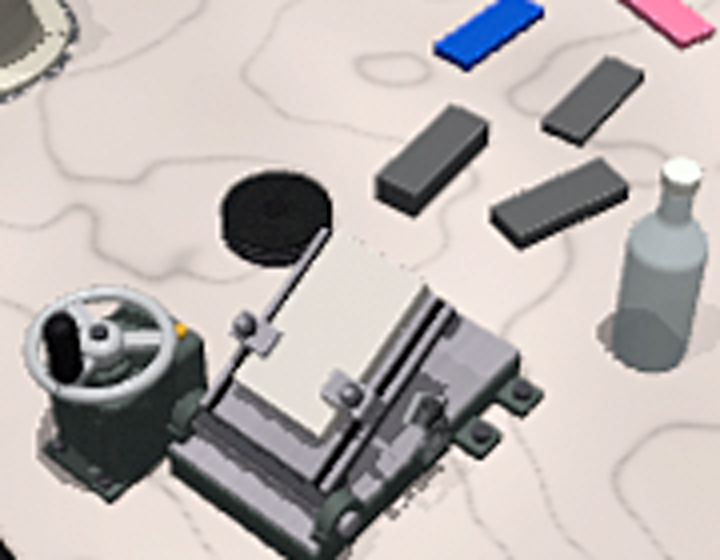

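View pics/c2.png

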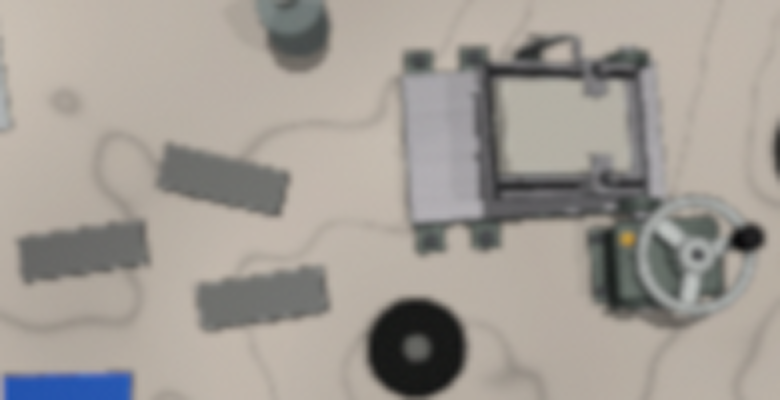

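Crop 1 shows three grey strips in the scene image. (279,180) is the thickest, so it is strip_30. (318,165) is the thinnest, so it is strip_12. (310,190) is the middle one, strip_20, which stays where it is. In the top image they are at (206,224), (160,213) and (196,195). The blue and pink lookalikes are not meant. The open end of the base is at about (247,187) in the top image, and the handle is at (326,209).

```bash
cat > m.py <<'E'
from h import *
t=cv2.imread('pics/top0.png')[:,:,::-1].astype(int); sc=cv2.imread('pics/scene0.png')[:,:,::-1].astype(int)
dark=((t.max(2)<130)&(t.max(2)-t.min(2)<25)).astype('uint8')
def rect(n,mask,u,v,z):
    c=max((c for c in cv2.findContours(mask,0,1)[0] if cv2.pointPolygonTest(c,(u,v),False)>=0),key=cv2.contourArea)
    p=np.array([ray(n,*q[0],z)[:2] for q in c],np.float32)*1000
    return cv2.minAreaRect(p)
for nm,u,v,z in(("s30",206,224,.03),("s12",160,213,.012),("s20",196,195,.02)):
    print(nm,rect("top",dark,u,v,z))
# base open end: edge corners from crop, refined by printout
g=t.sum(2)//3
for r in (172,180,188,196,202): print(r,g[r,234:262])
for c in(244,248,252,256): print(c,g[160:174,c],g[198:212,c])
E
python3 m.py
```

```text
s30 ((457.6009826660156, 193.69155883789062), (45.05936813354492, 121.15486907958984), 10.30954360961914)
s12 ((500.5504150390625, 375.43572998046875), (44.01622009277344, 124.10067749023438), 9.93576717376709)
s20 ((573.1553955078125, 239.17379760742188), (124.22455596923828, 44.74473190307617), 78.08055877685547)
172 [178 172 166 164 161 152 144 154 165 167 168 168 167 167 168 168 167 163
 159 158 158 159 157 154 146 127 101  77]
180 [169 175 180 182 178 168 150 145 161 166 166 167 168 168 168 168 168 164
 161 158 158 159 159 154 129  96  90  87]
188 [186 186 186 185 180 172 157 147 157 168 173 172 172 172 173 172 173 171
 167 163 162 161 161 157 140 113  96  94]
196 [185 184 184 184 183 177 167 148 149 168 175 175 175 175 175 175 175 174
 170 166 165 164 164 164 158 133  98  91]
202 [182 182 182 182 182 179 171 152 143 159 173 175 177 176 177 176 177 177
 176 176 176 176 176 176 175 169 144 109]
244 [179 171 135  96  76  70  73  98 128 154 164 167 168 168] [175 173 173 174 173 173 165 132  94  94 109 114 110 108]
248 [181 177 160 143 135 139 142 138 147 160 166 168 168 168] [175 173 174 176 177 177 165 124  95  98  92  82  78  79]
252 [173 176 178 180 182 183 179 162 156 158 159 159 159 159] [173 173 174 175 176 174 157 117 117 150 166 170 167 162]
256 [173 143 108  90  85  87 101 123 146 157 158 158 157 156] [164 165 171 175 176 168 137 101 113 146 162 167 168 169]
```

Run:
```python
from h import *
t=cv2.imread('pics/top0.png');s=cv2.imread('pics/scene0.png')
a=cv2.resize(s[205:265,170:230],None,fx=9,fy=9,interpolation=cv2.INTER_CUBIC)[:480,:400]
a=cv2.resize(s[205:265,175:225],None,fx=8,fy=8,interpolation=cv2.INTER_CUBIC)
b=cv2.resize(t[190:250,290:340],None,fx=8,fy=8,interpolation=cv2.INTER_CUBIC)
cv2.imwrite('pics/c3.png',np.clip(np.hstack([a,b])*1.5,0,255).astype('uint8'))
```

```text
(no output)
```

View pics/c3.png

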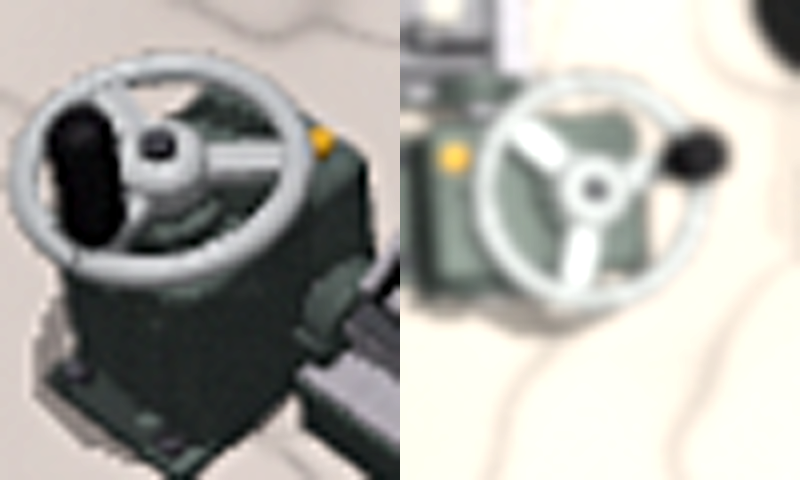

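Run:
```python
from h import *
r=np.array([ray("top",u,v,.036)[:2] for u,v in((240.4,172),(240.9,180),(241.4,188),(241.9,196),(242.3,202))])*1000
b=np.array([ray("top",u,v,.036)[:2] for u,v in((244,204.7),(248,204.6),(252,204.2),(256,203.7))])*1000
L=[cv2.fitLine(q.astype(np.float32),cv2.DIST_L2,0,.01,.01).ravel() for q in(r,b)]
for l in L: print(l, np.degrees(np.arctan2(l[1],l[0])))
a=L[0];c=L[1]; k=np.linalg.solve(np.c_[a[:2],-c[:2]],c[2:]-a[2:]); C=a[2:]+k[0]*a[:2]; print("corner",C)
d=a[:2]*np.sign(a[0]); n=np.array([-d[1],d[0]]); O=C+75*d-105*n; print("origin",O,"pack",O+75*n,"yaw",np.degrees(np.arctan2(d[1],d[0])))
o=.45
print("hub",ray("top",314.6-o,213.5-o,.136),ray("scene",194.4-o,222.5-o,.136))
for z in(.17,.18,.19,.20): print(z,ray("top",327.1-o,209.4-o,z),ray("scene",184.8-o,219.5-o,z))
for z in(.14,.15,.16): print(z,"mid",ray("scene",186-o,226.8-o,z))
# predicted
x=lambda p:(O+p[0]*d+p[1]*n)/1000
for p,z in(((75,105),.036),((-75,105),.036),((75,-150),.036),((-75,-150),.036)): print(p,proj("top",[*x(p),z]),proj("scene",[*x(p),z]))
```

```text
[9.9612010e-01 8.8004395e-02 6.0491064e+02 5.6528412e+01] 5.0488114
[ 1.0832785e-01 -9.9411523e-01  5.3982385e+02  2.1094099e+01] -83.78106
corner [536.62006   50.495132]
origin [620.5695  -47.49715] pack [613.9692    27.211857] yaw 5.0488114
hub [ 0.50666977 -0.21326204  0.136     ] [ 0.50484681 -0.21681463  0.136     ]
0.17 [ 0.52069934 -0.25180741  0.17      ] [ 0.50369311 -0.24554409  0.17      ]
0.18 [ 0.52010696 -0.24971957  0.18      ] [ 0.51187699 -0.25020745  0.18      ]
0.19 [ 0.51951457 -0.24763172  0.19      ] [ 0.52006087 -0.25487081  0.19      ]
0.2 [ 0.51892219 -0.24554387  0.2       ] [ 0.52824474 -0.25953417  0.2       ]
0.14 mid [ 0.50435514 -0.24625444  0.14      ]
0.15 mid [ 0.51225709 -0.25075343  0.15      ]
0.16 mid [ 0.52015905 -0.25525241  0.16      ]
(75, 105) [240.08806213 167.13182224] [301.70239445 227.70504236]
(-75, 105) [242.47448856 204.94003096] [265.83390856 205.79018647]
(75, -150) [304.30861241 163.09734474] [248.95145858 278.63152881]
(-75, -150) [307.29864947 200.75521754] [211.94793405 251.42140782]
```

The fixture yaw is about 5.3°. The pack spot is near (613, 26) mm, the wheel hub near (506, -215) mm, and the handle near (521, -254) mm with its top at about z 0.187. I'll go above strip_30 first.

>>> jog_arm(rows=[[[0,0,0,0.166],[0,0,0,0.166],[0,0,0,0.166],[0,0,0,0.166],[0,0,0,0.166],[0,0,0,0.166],[0,0,0,0.165],[0.0375,-0.0197,0.0075,0],[0.0375,-0.0197,0.0075,0],[0.0375,-0.0197,0.0075,0],[0.0375,-0.0197,0.0075,0],[0.0375,-0.0197,0.0075,0],[0.0375,-0.0197,0.0075,0],[0.0375,-0.0197,0.0075,0],[0.0375,-0.0197,0.0075,0],[0.0375,-0.0197,0.0075,0],[0.0375,-0.0197,0.0075,0],[0.0375,-0.0197,0.0075,0],[0.0375,-0.0197,0.0075,0],[0,0,0,0]]], claw=1)

```text
time_s: 2.6
tcp_pos: [0.4561, 0.2059, 0.2011]
ee_rot: [[0.175, -0.985, -0.002], [-0.985, -0.175, -0.002], [0.001, 0.002, -1.0]]
wrist_force: [-0.7, 0.6, -0.5]
gripper_width: 1.002
gripper_force: 0.0
```

```bash
cat > g.py <<'E'
import sys
from h import *
# args: target x y z (mm) yaw of tool x (deg)
x,y,z,w=map(float,sys.argv[1:5]); s=sense(); R=s['ee_rot']; p=s['tcp_pos']*1000
d=R.T@(np.array([x,y,z])-p); yaw=np.degrees(np.arctan2(R[1,0],R[0,0]))
print("t",round(s['time_s'],2),"tcp",p.round(1),"yaw",yaw.round(2),"toolz",R[:,2].round(3)); print("shift mm",d.round(1),"turn rad",np.radians(yaw-w).round(3),"F",s['wrist_force'].round(1),"grip",s['gripper_width'].__round__(3),s['gripper_force'])
E
python3 g.py 455 208.5 72.7 -79.7
```

```text
t 2.6 tcp [456.1 205.9 201.1] yaw -79.94 toolz [-0.002 -0.002 -1.   ]
shift mm [ -2.9   0.3 128.4] turn rad -0.004 F [-0.7  0.6 -0.5] grip 1.002 0.0
```

>>> jog_arm(rows=[[[-0.0015,0.0002,0.025,0],[-0.0014,0.0001,0.025,0],[0,0,0.025,0],[0,0,0.025,0],[0,0,0.016,0],[0,0,0.008,0],[0,0,0.004,0],[0,0,0,0]]])

```text
time_s: 3.6
tcp_pos: [0.4547, 0.2112, 0.0745]
ee_rot: [[0.179, -0.984, 0.0], [-0.984, -0.179, 0.0], [-0.0, -0.0, -1.0]]
wrist_force: [-0.3, 0.2, 0.3]
gripper_width: 0.999
gripper_force: 0.0
```

>>> jog_arm(rows=[[[0,0,0,0],[0,0,0,0],[0,0,0,0],[0,0,0,0],[0,0,0,0],[0,0,0,0],[0,0,0,0],[0,0,0,0]]], claw=0)

```text
time_s: 4.6
tcp_pos: [0.4551, 0.2113, 0.0744]
ee_rot: [[0.179, -0.984, 0.001], [-0.984, -0.179, 0.001], [-0.001, -0.001, -1.0]]
wrist_force: [1.9, 1.1, -1.8]
gripper_width: 0.514
gripper_force: 30.0
```

```bash
python3 g.py 455 208.5 250 -84.7
python3 - <<'E'
from h import *
im=capture("scene"); cv2.imwrite('pics/s1.png',cv2.resize(im[100:260,200:400,::-1],None,fx=3,fy=3,interpolation=2))
E
```

```text
t 4.6 tcp [455.1 211.3  74.4] yaw -79.67 toolz [ 0.001  0.001 -1.   ]
shift mm [   2.6    0.4 -175.6] turn rad 0.088 F [ 1.9  1.1 -1.8] grip 0.514 29.957433007657528
```

View pics/s1.png

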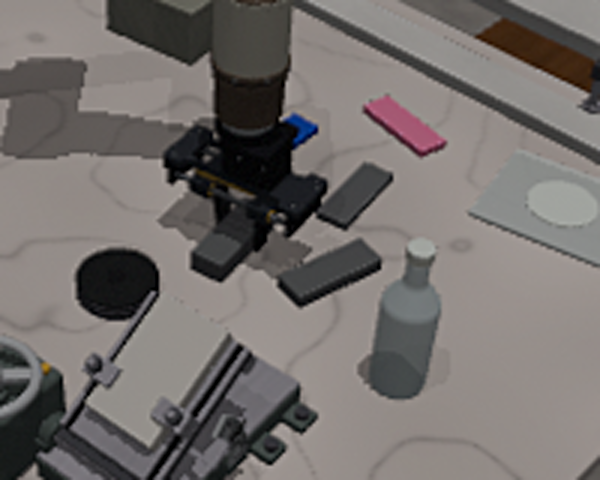

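Strip_30 is gripped with an opening of 44.7 mm. The neighbouring strips are undisturbed at crop (358,195) and (330,270).

```bash
python3 - <<'E'
from h import *
print(ray("scene",333,225,0),ray("top",212,148,.19),ray("top",213,158,.0))
E
python3 g.py 608.3 76 180 -84.7
```

```text
[0.73231726 0.17365661 0.        ] [0.72668162 0.16136741 0.19      ] [0.72675839 0.17534729 0.        ]
t 4.65 tcp [455.  211.3  74.4] yaw -79.67 toolz [ 0.001  0.001 -1.   ]
shift mm [ 160.5 -126.6 -105.6] turn rad 0.088 F [ 2.2  0.7 -1.1] grip 0.515 29.958683573640883
```

>>> jog_arm(rows=[[[0,0,-0.01,0],[0,0,-0.019,0],[0,0,-0.019,0],[0,0,-0.019,0],[0,0,-0.019,0],[0,0,-0.019,0.04],[0,0,0,0.048],[0.014,-0.0134,0,0],[0.0198,-0.019,0,0],[0.0198,-0.019,0,0],[0.0198,-0.019,0,0],[0.0198,-0.019,0,0],[0.0198,-0.019,0,0],[0.0198,-0.019,0,0],[0.0148,-0.0124,0,0],[0,0,0,0]]])

```text
time_s: 6.65
tcp_pos: [0.6071, 0.0757, 0.1784]
ee_rot: [[0.09, -0.996, -0.002], [-0.996, -0.09, -0.0], [0.0, 0.002, -1.0]]
wrist_force: [0.3, 0.1, -4.0]
gripper_width: 0.516
gripper_force: 30.0
```

```bash
python3 g.py 608.3 76 115.4 -84.7;python3 g.py 611.3 43.9 115.4 -84.7
```

```text
t 6.65 tcp [607.1  75.7 178.4] yaw -84.85 toolz [-0.002 -0.    -1.   ]
shift mm [-0.2 -1.3 63. ] turn rad -0.003 F [ 0.3  0.1 -4. ] grip 0.516 29.95435535442084
t 6.65 tcp [607.1  75.7 178.4] yaw -84.85 toolz [-0.002 -0.    -1.   ]
shift mm [32.1 -1.4 63. ] turn rad -0.003 F [ 0.3  0.1 -4. ] grip 0.516 29.95435535442084
```

>>> jog_arm(rows=[[[0,-0.001,0.018,0],[0,0,0.018,0],[0,0,0.014,0],[0,0,0.008,0],[0,0,0.004,0],[0,0,0,0]]])

```text
time_s: 7.4
tcp_pos: [0.6085, 0.077, 0.1173]
ee_rot: [[0.092, -0.996, 0.0], [-0.996, -0.092, -0.0], [0.0, -0.0, -1.0]]
wrist_force: [0.9, 1.5, -4.6]
gripper_width: 0.516
gripper_force: 30.0
```

```bash
python3 g.py 611.3 43.9 110.4 -84.7
python3 - <<'E'
from h import *
a=capture("scene");b=capture("top")
A=cv2.resize(a[150:300,200:330,::-1],None,fx=3,fy=3,interpolation=2);B=cv2.resize(b[130:230,190:320,::-1],None,fx=3,fy=3,interpolation=2)
B=cv2.copyMakeBorder(B,0,150,0,0,0);cv2.imwrite('pics/s2.png',np.hstack([A,B]))
E
```

```text
t 7.4 tcp [608.5  77.  117.3] yaw -84.72 toolz [ 0. -0. -1.]
shift mm [33.2  0.3  6.9] turn rad -0.0 F [ 0.9  1.5 -4.6] grip 0.516 29.95465947780758
```

View pics/s2.png

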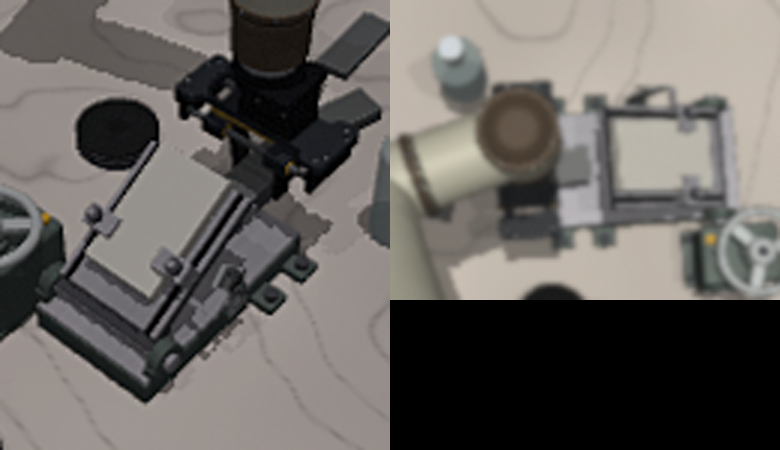

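The top view shows the strip's inner end centred on the base, at crop (575,168) between the base sides at 112 and 222, with its end just short of the table edge. I'll slide it in and lower it.

>>> jog_arm(rows=[[[0.008,0,0,0],[0.01,0,0,0],[0.01,0,0,0],[0.0055,0,0,0],[0,0,0,0],[0,0,0.003,0],[0,0,0.002,0],[0,0,0.001,0],[0,0,0,0]]])

```text
time_s: 8.62
tcp_pos: [0.6115, 0.0437, 0.1111]
ee_rot: [[0.092, -0.996, -0.0], [-0.996, -0.092, -0.0], [0.0, 0.0, -1.0]]
wrist_force: [0.0, -0.3, -3.8]
gripper_width: 0.512
gripper_force: 30.0
```

```bash
python3 g.py 611.3 43.9 110.4 -84.7
```

```text
t 8.62 tcp [611.5  43.7 111.1] yaw -84.71 toolz [-0. -0. -1.]
shift mm [-0.2  0.1  0.7] turn rad -0.0 F [ 0.  -0.3 -3.8] grip 0.512 29.95459250640124
```

>>> jog_arm(rows=[[[0,0,0.001,0],[0,0,0,0]]])

```text
time_s: 8.88
tcp_pos: [0.6117, 0.0437, 0.1104]
ee_rot: [[0.092, -0.996, 0.0], [-0.996, -0.092, 0.0], [-0.0, -0.0, -1.0]]
wrist_force: [-0.4, 0.0, -3.6]
gripper_width: 0.514
gripper_force: 30.0
```

>>> jog_arm(rows=[[[0,0,0,0],[0,0,0,0],[0,0,0,0],[0,0,0,0],[0,0,-0.015,0],[0,0,-0.02,0],[0,0,-0.025,0],[0,0,-0.025,0],[0,0,-0.015,0]]], claw=1)

```text
time_s: 10.0
tcp_pos: [0.612, 0.0436, 0.2128]
ee_rot: [[0.092, -0.996, 0.003], [-0.996, -0.092, 0.001], [-0.0, -0.003, -1.0]]
wrist_force: [-0.0, 0.4, 0.1]
gripper_width: 1.002
gripper_force: 0.0
```

```bash
python3 g.py 497.5 393.1 180 -80.1
```

```text
t 10.0 tcp [612.   43.6 212.8] yaw -84.72 toolz [ 0.003  0.001 -1.   ]
shift mm [-358.5   82.    32.7] turn rad -0.081 F [-0.   0.4  0.1] grip 1.002 0.0
```

>>> jog_arm(rows=[[[-0.02,0.006,-0.005,0],[-0.03,0.0075,0,0],[-0.031,0.0075,0,0],[-0.031,0.007,0,0],[-0.031,0.007,0,0],[-0.031,0.007,0,0],[-0.031,0.007,0,0],[-0.031,0.007,0,0],[-0.031,0.007,0.005,0],[-0.031,0.007,0.01,0],[-0.031,0.007,0.01,0],[-0.0295,0.005,0.01,0],[0,0,0,-0.04],[0,0,0,-0.041],[0,0,0,0]]])

```text
time_s: 11.88
tcp_pos: [0.4959, 0.3934, 0.1796]
ee_rot: [[0.172, -0.985, -0.001], [-0.985, -0.172, -0.001], [0.001, 0.001, -1.0]]
wrist_force: [-0.1, 0.3, 0.0]
gripper_width: 1.003
gripper_force: 0.0
```

```bash
python3 - <<'E'
from h import *
b=capture("top")
B=cv2.resize(b[130:240,140:330,::-1],None,fx=4,fy=4,interpolation=2);cv2.imwrite('pics/s3.png',B)
E
python3 g.py 497.5 393.1 73 -80.1
```

```text
t 11.93 tcp [496.1 393.3 179.8] yaw -80.09 toolz [-0.001 -0.001 -1.   ]
shift mm [  0.3  -1.4 106.8] turn rad 0.0 F [ 0.2 -0.4  0.4] grip 0.999 0.0
```

View pics/s3.png

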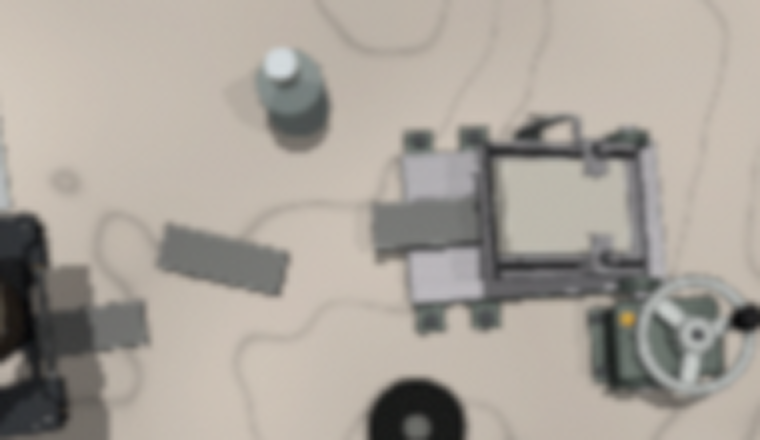

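Strip_30 lies centred on the base, with its outer end at crop (373,230). Now I'll grasp strip_12.

>>> jog_arm(rows=[[[0,-0.001,0.02,0],[0,0,0.025,0],[0,0,0.025,0],[0,0,0.02,0],[0,0,0.01,0],[0,0,0.005,0],[0,0,0.0015,0],[0,0,0,0]]])

```text
time_s: 12.92
tcp_pos: [0.4981, 0.3934, 0.0744]
ee_rot: [[0.172, -0.985, 0.001], [-0.985, -0.172, 0.001], [-0.001, -0.001, -1.0]]
wrist_force: [-0.3, 0.1, 1.1]
gripper_width: 0.998
gripper_force: 0.0
```

>>> jog_arm(rows=[[[0,0,0,0],[0,0,0,0],[0,0,0,0],[0,0,0,0],[0,0,0,0],[0,0,0,0]]], claw=0)

```text
time_s: 13.68
tcp_pos: [0.498, 0.3933, 0.0738]
ee_rot: [[0.172, -0.985, 0.0], [-0.985, -0.172, 0.0], [-0.0, -0.0, -1.0]]
wrist_force: [-0.7, -0.1, 0.0]
gripper_width: 0.511
gripper_force: 30.0
```

```bash
python3 - <<'E'
from h import *
t=cv2.imread('pics/s3.png')
E
python3 g.py 608.3 76 214 -84.7
python3 - <<'E'
from h import *
im=capture("top").astype(int)
m=((im.max(2)<140)&(im.max(2)-im.min(2)<25)).astype('uint8'); m[:,258:]=0
c=[c for c in cv2.findContours(m,0,1)[0] if cv2.pointPolygonTest(c,(247,187),False)>=0]
for q in c:
    p=np.array([ray("top",*a[0],.066)[:2] for a in q],np.float32)*1000; print(cv2.minAreaRect(p))
E
```

```text
t 13.68 tcp [498.  393.3  73.8] yaw -80.09 toolz [ 0.  0. -1.]
shift mm [ 331.5  -54.1 -140.3] turn rad 0.08 F [-0.7 -0.1  0. ] grip 0.511 29.991494715213776
((606.3807373046875, 40.33977508544922), (53.85329055786133, 96.67017364501953), 8.574646949768066)
```

>>> jog_arm(rows=[[[0,0,-0.01,0],[0,0,-0.018,0],[0,0,-0.022,0],[0,0,-0.022,0.04],[0,0,0,0.04],[0.0126,-0.003,0,0],[0.0233,-0.00575,0,0],[0.0233,-0.00575,0,0],[0.0233,-0.00575,0,0],[0.0233,-0.00575,0,0],[0.0233,-0.00575,0,0],[0.0233,-0.00575,0,0],[0.0233,-0.00575,0,0],[0.0233,-0.00575,0,0],[0.0233,-0.00575,0,0],[0.0233,-0.00575,0,0],[0.0233,-0.00575,0,0],[0.0233,-0.00575,0,0],[0.0233,-0.00575,0,0],[0.011,-0.0028,0,0]]])

```text
time_s: 16.23
tcp_pos: [0.6086, 0.0735, 0.1456]
ee_rot: [[0.091, -0.996, -0.0], [-0.996, -0.091, -0.0], [0.0, 0.0, -1.0]]
wrist_force: [-0.5, -0.9, -2.0]
gripper_width: 0.513
gripper_force: 30.0
```

```bash
python3 g.py 611.7 44 139.8 -84.7
```

```text
t 16.23 tcp [608.6  73.5 145.6] yaw -84.78 toolz [-0. -0. -1.]
shift mm [29.7 -0.4  5.8] turn rad -0.001 F [-0.5 -0.9 -2. ] grip 0.513 29.99303251504898
```

>>> jog_arm(rows=[[[0.007,0,0,0],[0.009,-0.0004,0,0],[0.009,0,0,0],[0.0047,0,0,0],[0,0,0,0],[0,0,0.003,0],[0,0,0.0015,0],[0,0,0.0008,0],[0,0,0,0]]])

```text
time_s: 17.35
tcp_pos: [0.6115, 0.0461, 0.1403]
ee_rot: [[0.093, -0.996, -0.0], [-0.996, -0.093, -0.0], [0.0, 0.0, -1.0]]
wrist_force: [0.0, 0.5, -1.5]
gripper_width: 0.511
gripper_force: 30.0
```

```bash
python3 g.py 611.7 44 139.8 -84.7
```

```text
t 17.35 tcp [611.5  46.1 140.3] yaw -84.66 toolz [-0. -0. -1.]
shift mm [2.1 0.  0.5] turn rad 0.001 F [ 0.   0.5 -1.5] grip 0.511 29.992696344852448
```

>>> jog_arm(rows=[[[0.0021,0,0,0],[0,0,0.0008,0],[0,0,0,0]]])

```text
time_s: 17.73
tcp_pos: [0.6119, 0.0439, 0.1398]
ee_rot: [[0.093, -0.996, 0.0], [-0.996, -0.093, -0.0], [0.0, -0.0, -1.0]]
wrist_force: [-0.5, 0.3, -1.3]
gripper_width: 0.514
gripper_force: 30.0
```

>>> jog_arm(rows=[[[0,0,0,0],[0,0,0,0],[0,0,0,0],[0,0,0,0],[0,0,-0.012,0],[0,0,-0.02,0],[0,0,-0.03,0],[0,0,-0.04,0],[0,0,-0.04,0],[0,0,-0.02,0],[0,0,0,0]]], claw=1)

```text
time_s: 19.1
tcp_pos: [0.6124, 0.0441, 0.3045]
ee_rot: [[0.093, -0.996, 0.005], [-0.996, -0.093, 0.001], [-0.001, -0.005, -1.0]]
wrist_force: [0.4, 0.0, -0.5]
gripper_width: 1.001
gripper_force: 0.0
```

```bash
python3 g.py 521 -254 310 -84.7;  python3 - <<'E'
from h import *
a=capture("scene")
cv2.imwrite('pics/s4.png',cv2.resize(a[180:290,170:330,::-1],None,fx=5,fy=5,interpolation=2))
E
```

```text
t 19.1 tcp [612.4  44.1 304.5] yaw -84.66 toolz [ 0.005  0.001 -1.   ]
shift mm [288.3 118.7  -6.4] turn rad 0.001 F [ 0.4  0.  -0.5] grip 1.001 0.0
```

View pics/s4.png

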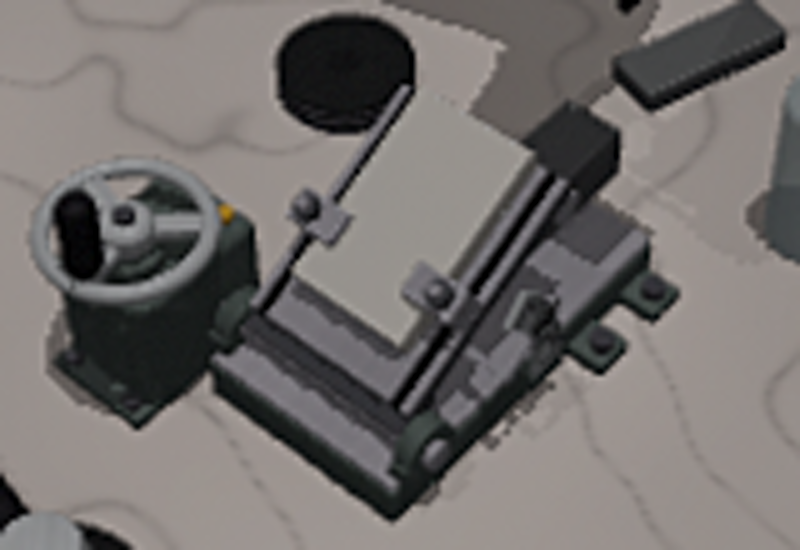

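The stack is flush and square on the base, at crop (575,150), with its inner end under the table edge. The third strip, at (700,55), is undisturbed, and the handle is still at (78,235). Next I'll go to the handle.

>>> jog_arm(rows=[[[0.018,0.0087,0,0],[0.03,0.0125,0,0],[0.03,0.0125,0,0],[0.03,0.0125,0,0],[0.03,0.0125,0,0],[0.03,0.0125,0,0],[0.03,0.0125,0,0],[0.03,0.0125,0,0],[0.03,0.0115,0,0],[0.03,0.011,0,0],[0,0,0,0]]])

```text
time_s: 20.52
tcp_pos: [0.5185, -0.2559, 0.3002]
ee_rot: [[0.089, -0.996, -0.003], [-0.996, -0.089, 0.001], [-0.001, 0.003, -1.0]]
wrist_force: [0.3, 1.0, 0.2]
gripper_width: 0.997
gripper_force: 0.0
```

```bash
python3 g.py 520.5 -254 216 -84.7
```

```text
t 20.52 tcp [ 518.5 -255.9  300.2] yaw -84.89 toolz [-0.003  0.001 -1.   ]
shift mm [-1.6 -2.4 84.2] turn rad -0.003 F [0.3 1.  0.2] grip 0.997 0.0
```

>>> jog_arm(rows=[[[-0.001,-0.002,0.02,0],[0,0,0.02,0],[0,0,0.02,0],[0,0,0.012,0],[0,0,0.006,0],[0,0,0.005,0],[0,0,0,0]]])

```text
time_s: 21.4
tcp_pos: [0.5223, -0.2526, 0.2187]
ee_rot: [[0.093, -0.996, 0.0], [-0.996, -0.093, -0.0], [0.0, -0.0, -1.0]]
wrist_force: [0.0, -0.2, 0.5]
gripper_width: 1.003
gripper_force: 0.0
```

>>> jog_arm(rows=[[[0,0,0,0],[0,0,0,0],[0,0,0,0],[0,0,0,0],[0,0,0,0],[0,0,0,0],[0,0,0,0],[0,0,0,0]]], claw=0)

```text
time_s: 22.4
tcp_pos: [0.522, -0.2527, 0.2186]
ee_rot: [[0.093, -0.996, -0.001], [-0.996, -0.093, 0.0], [-0.0, 0.001, -1.0]]
wrist_force: [-1.7, -0.1, 0.1]
gripper_width: 0.277
gripper_force: 30.0
```

```bash
cat > c.py <<'E'
import sys
from h import *
# circle rows: start angle, step, n -> tool shifts (mm)
a0,st,n=map(float,sys.argv[1:4]); R=sense()['ee_rot'][:2,:2]
a=np.radians(a0+st*np.arange(int(n)+1)); P=42*np.c_[np.cos(a),np.sin(a)]
print((np.diff(P,axis=0)@R).round(1).tolist())
E
python3 g.py 520.5 -254 216 -84.7; python3 c.py -70 -18 20
```

```text
t 22.4 tcp [ 522.  -252.7  218.6] yaw -84.67 toolz [-0.001  0.    -1.   ]
shift mm [1.2 1.6 2.6] turn rad 0.0 F [-1.7 -0.1  0.1] grip 0.277 30.00030230730772
[[1.3, 13.1], [-2.8, 12.8], [-6.6, 11.3], [-9.8, 8.7], [-12.0, 5.3], [-13.1, 1.3], [-12.8, -2.8], [-11.3, -6.6], [-8.7, -9.8], [-5.3, -12.0], [-1.3, -13.1], [2.8, -12.8], [6.6, -11.3], [9.8, -8.7], [12.0, -5.3], [13.1, -1.3], [12.8, 2.8], [11.3, 6.6], [8.7, 9.8], [5.3, 12.0]]
```

>>> jog_arm(rows=[[[0.0013,0.0131,0,0],[-0.0028,0.0128,0,0],[-0.0066,0.0113,0,0],[-0.0098,0.0087,0,0],[-0.012,0.0053,0,0],[0,0,0,0]]])

```text
time_s: 23.15
tcp_pos: [0.4673, -0.226, 0.2186]
ee_rot: [[0.094, -0.996, -0.002], [-0.996, -0.094, 0.002], [-0.002, 0.002, -1.0]]
wrist_force: [0.2, 5.1, 0.1]
gripper_width: 0.281
gripper_force: 30.0
```

```bash
python3 g.py 467 -230 216 -84.7
```

```text
t 23.15 tcp [ 467.3 -226.   218.6] yaw -84.62 toolz [-0.002  0.002 -1.   ]
shift mm [3.9 0.7 2.6] turn rad 0.001 F [0.2 5.1 0.1] grip 0.281 30.001720734871924
```

>>> jog_arm(rows=[[[-0.0131,0.0013,0,0],[-0.0128,-0.0028,0,0],[-0.0113,-0.0066,0,0],[-0.0087,-0.0098,0,0],[-0.0053,-0.012,0,0],[-0.0013,-0.0131,0,0],[0.0028,-0.0128,0,0],[0.0066,-0.0113,0,0],[0.0098,-0.0087,0,0],[0.012,-0.0053,0,0],[0.0131,-0.0013,0,0],[0.0128,0.0028,0,0],[0.0113,0.0066,0,0],[0.0087,0.0098,0,0],[0.0053,0.012,0,0],[0.0013,0.0131,0,0],[-0.0028,0.0128,0,0],[-0.0066,0.0113,0,0],[-0.0098,0.0087,0,0],[-0.012,0.0053,0,0]]])

```text
time_s: 25.65
tcp_pos: [0.4676, -0.2272, 0.2187]
ee_rot: [[0.093, -0.996, -0.0], [-0.996, -0.093, -0.0], [0.0, 0.0, -1.0]]
wrist_force: [4.5, -2.3, -4.8]
gripper_width: 0.283
gripper_force: 30.0
```

Run:
```python
from h import *
a=capture("scene")
cv2.imwrite('pics/s5.png',cv2.resize(a[170:290,150:330,::-1],None,fx=4,fy=4,interpolation=2))
```

```text
(no output)
```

View pics/s5.png

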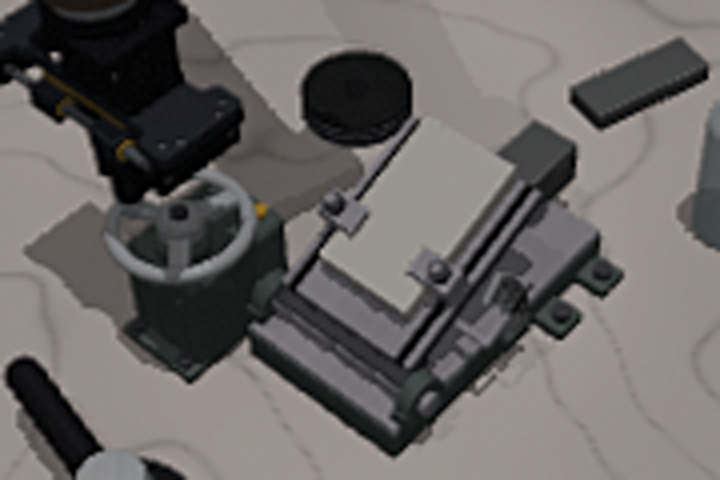

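The table is coming down with the handle held; the stack at crop (545,155) is undisturbed. I'll wind on.

>>> jog_arm(rows=[[[-0.0131,0.0013,0,0],[-0.0128,-0.0028,0,0],[-0.0113,-0.0066,0,0],[-0.0087,-0.0098,0,0],[-0.0053,-0.012,0,0],[-0.0013,-0.0131,0,0],[0.0028,-0.0128,0,0],[0.0066,-0.0113,0,0],[0.0098,-0.0087,0,0],[0.012,-0.0053,0,0],[0.0131,-0.0013,0,0],[0.0128,0.0028,0,0]]])

```text
time_s: 27.2
tcp_pos: [0.5482, -0.2242, 0.2186]
ee_rot: [[0.093, -0.996, -0.002], [-0.996, -0.093, 0.002], [-0.003, 0.002, -1.0]]
wrist_force: [-5.9, 5.7, 5.7]
gripper_width: 0.278
gripper_force: 30.0
```

```bash
cat > f.py <<'E'
import sys
from h import *
s=sense(); p=s['tcp_pos'][:2]*1000; c=np.array([507.6,-213.2]); v=p-c; th=np.degrees(np.arctan2(v[1],v[0])); u=v/np.linalg.norm(v); cw=np.array([u[1],-u[0]]); F=s['wrist_force'][:2]
print("t",round(s['time_s'],2),"ang",th.round(1),"r",np.linalg.norm(v).round(1),"drag",(-F@cw).round(1),"rad",(F@u).round(1),"grip",round(s['gripper_width'],3))
E
python3 f.py
```

```text
t 27.2 ang -15.2 r 42.1 drag 4.0 rad -7.2 grip 0.278
```

>>> jog_arm(rows=[[[0.0113,0.0066,0,0],[0.0087,0.0098,0,0],[0.0053,0.012,0,0],[0.0013,0.0131,0,0],[-0.0028,0.0128,0,0],[-0.0066,0.0113,0,0],[-0.0098,0.0087,0,0]]])

```text
time_s: 28.08
tcp_pos: [0.474, -0.239, 0.2187]
ee_rot: [[0.092, -0.996, 0.0], [-0.996, -0.092, -0.0], [0.0, -0.0, -1.0]]
wrist_force: [5.2, -0.9, -4.0]
gripper_width: 0.279
gripper_force: 30.0
```

```bash
python3 f.py
python3 - <<'E'
from h import *
import glob
# roller height: compare table tip position in original pictures vs model for tilt guess
a=capture("scene");cv2.imwrite('pics/s6.png',a[:,:,::-1])
O=np.array([620.6,-47.5]);d=np.array([np.cos(.0916),np.sin(.0916)]);n=np.array([-d[1],d[0]])
for T in(14,16,18,20,22,24,26,28,30,32):
    t=np.radians(T); y=-120+172*np.cos(t); z=47+172*np.sin(t)
    print(T,[proj(k,[*((O+x*d+y*n)/1000),z/1000]).round(1).tolist() for k in("scene","top") for x in(-63,63)])
for f in("scene0","s6"):
    g=cv2.imread(f'pics/{f}.png').sum(2)//3
    q=np.abs(g-cv2.imread('pics/scene0.png').sum(2)//3)
# frame edge along image rows near strip
    for r in(206,210,214): print(f,r,g[r,262:300])
E
```

```text
t 28.07 ang -142.4 r 42.4 drag 3.9 rad -3.5 grip 0.279
14 [[257.3, 206.0], [288.6, 225.2], [257.5, 199.9], [255.2, 167.0]]
16 [[256.9, 205.0], [288.4, 224.2], [257.9, 199.8], [255.6, 166.8]]
18 [[256.6, 204.0], [288.1, 223.3], [258.4, 199.6], [256.1, 166.5]]
20 [[256.2, 203.1], [287.8, 222.4], [259.0, 199.5], [256.6, 166.2]]
22 [[255.7, 202.2], [287.5, 221.6], [259.6, 199.3], [257.2, 165.9]]
24 [[255.2, 201.3], [287.1, 220.8], [260.3, 199.1], [257.9, 165.6]]
26 [[254.7, 200.6], [286.7, 220.0], [261.0, 199.0], [258.6, 165.3]]
28 [[254.1, 199.8], [286.2, 219.3], [261.8, 198.8], [259.4, 165.0]]
30 [[253.5, 199.1], [285.7, 218.7], [262.7, 198.6], [260.2, 164.7]]
32 [[252.8, 198.5], [285.2, 218.1], [263.6, 198.5], [261.1, 164.4]]
scene0 206 [138 139 139 139 139 140 140 141 125 137 142 135 131 136 139 141 143 144
 144 145 144 144 144 145 144 144 144 144 144 144 145 144 144 144 144 144
 143 142]
scene0 210 [139 139 139 138 139 139 139 139 139 139 139 139 141 137 137 145 146 145
 145 144 144 144 144 144 145 145 144 145 145 145 145 145 145 145 144 144
 144 144]
scene0 214 [139 139 139 139 139 139 139 139 139 140 146 114  71  61  73 102 116  89
 119 150 150 147 145 146 145 145 146 146 146 145 145 145 145 145 145 144
 145 144]
s6 206 [151 150 151 150 152 150 150 143 138 137 139 134 135 115  87  69  66  67
  69  69  68  68  69  69  69  69  69  70  68  68  63  56 122 149 152 150
 149 149]
s6 210 [151 151 151 151 150 151 151 150 151 152 152 155 153 135  92  64  63  66
  68  70  69  69  70  70  70  71  77  58  34  36  25   9 145 157 152 150
 150 150]
s6 214 [150 151 151 150 151 151 151 151 151 151 151 151 151 151 152 155 160 113
  73  69  69  70  83  53  27  26  28  30  28  24   9  73 148 154 151 150
 151 151]
```

>>> jog_arm(rows=[[[-0.012,0.0053,0,0],[-0.0131,0.0013,0,0]]])

```text
time_s: 28.38
tcp_pos: [0.4653, -0.2143, 0.2187]
ee_rot: [[0.093, -0.996, -0.001], [-0.996, -0.093, -0.0], [0.0, 0.001, -1.0]]
wrist_force: [3.0, -2.8, -4.3]
gripper_width: 0.284
gripper_force: 30.0
```

```bash
python3 f.py
```

```text
t 28.38 ang -178.5 r 42.3 drag 2.9 rad -2.9 grip 0.284
```

>>> jog_arm(rows=[[[-0.0128,-0.0028,0,0],[-0.0113,-0.0066,0,0]]])

```text
time_s: 28.62
tcp_pos: [0.4729, -0.1891, 0.2187]
ee_rot: [[0.093, -0.996, -0.001], [-0.996, -0.093, -0.0], [0.0, 0.001, -1.0]]
wrist_force: [1.8, -6.3, -4.2]
gripper_width: 0.28
gripper_force: 30.0
```

```bash
python3 f.py
```

```text
t 28.62 ang 145.2 r 42.3 drag 4.1 rad -5.1 grip 0.28
```

>>> jog_arm(rows=[[[-0.0087,-0.0098,0,0]]])

```text
time_s: 28.75
tcp_pos: [0.482, -0.1796, 0.2186]
ee_rot: [[0.093, -0.996, -0.002], [-0.996, -0.093, -0.0], [0.0, 0.002, -1.0]]
wrist_force: [0.8, -6.6, -3.8]
gripper_width: 0.284
gripper_force: 30.0
```

```bash
python3 f.py
```

```text
t 28.75 ang 127.2 r 42.2 drag 3.4 rad -5.8 grip 0.284
```

>>> jog_arm(rows=[[[-0.0053,-0.012,0,0],[-0.0013,-0.0131,0,0]]])

```text
time_s: 29.0
tcp_pos: [0.5064, -0.171, 0.2186]
ee_rot: [[0.093, -0.996, -0.003], [-0.996, -0.093, -0.0], [-0.0, 0.003, -1.0]]
wrist_force: [-3.2, -8.0, -0.2]
gripper_width: 0.279
gripper_force: 30.0
```

```bash
python3 f.py
```

```text
t 29.0 ang 91.7 r 42.2 drag 3.4 rad -7.9 grip 0.279
```

>>> jog_arm(rows=[[[0.0028,-0.0128,0,0]]])

```text
time_s: 29.12
tcp_pos: [0.5193, -0.1727, 0.2186]
ee_rot: [[0.093, -0.996, -0.003], [-0.996, -0.093, 0.0], [-0.0, 0.003, -1.0]]
wrist_force: [-5.2, -5.3, 1.7]
gripper_width: 0.276
gripper_force: 30.0
```

```bash
python3 f.py
```

```text
t 29.12 ang 73.8 r 42.1 drag 3.5 rad -6.6 grip 0.276
```

>>> jog_arm(rows=[[[0.0066,-0.0113,0,0],[0.0098,-0.0087,0,0]]])

```text
time_s: 29.38
tcp_pos: [0.5408, -0.1874, 0.2186]
ee_rot: [[0.093, -0.996, -0.003], [-0.996, -0.093, 0.001], [-0.001, 0.003, -1.0]]
wrist_force: [-7.4, -1.0, 5.0]
gripper_width: 0.283
gripper_force: 30.0
```

```bash
python3 f.py
```

```text
t 29.38 ang 37.9 r 42.0 drag 3.8 rad -6.4 grip 0.283
```

>>> jog_arm(rows=[[[0.012,-0.0053,0,0]]])

```text
time_s: 29.5
tcp_pos: [0.5471, -0.1988, 0.2186]
ee_rot: [[0.093, -0.996, -0.003], [-0.996, -0.093, 0.001], [-0.002, 0.003, -1.0]]
wrist_force: [-7.6, 1.5, 4.9]
gripper_width: 0.28
gripper_force: 30.0
```

```bash
python3 f.py
```

```text
t 29.5 ang 20.0 r 42.0 drag 4.0 rad -6.6 grip 0.28
```

>>> jog_arm(rows=[[[0.0131,-0.0013,0,0],[0.0128,0.0028,0,0]]])

```text
time_s: 29.75
tcp_pos: [0.5483, -0.2236, 0.2186]
ee_rot: [[0.092, -0.996, -0.001], [-0.996, -0.092, 0.004], [-0.004, 0.001, -1.0]]
wrist_force: [-5.3, 9.9, 5.9]
gripper_width: 0.28
gripper_force: 30.0
```

```bash
python3 f.py
```

```text
t 29.75 ang -14.3 r 42.0 drag 8.2 rad -7.5 grip 0.28
```

>>> jog_arm(rows=[[[0.0113,0.0066,0,0]]])

```text
time_s: 29.88
tcp_pos: [0.544, -0.2341, 0.2186]
ee_rot: [[0.092, -0.996, 0.003], [-0.996, -0.092, 0.006], [-0.005, -0.003, -1.0]]
wrist_force: [-0.2, 17.9, 5.6]
gripper_width: 0.277
gripper_force: 30.0
```

```bash
python3 f.py
```

```text
t 29.88 ang -29.9 r 42.0 drag 15.4 rad -9.1 grip 0.277
```

The drag rose from 4 N to 8 N and then 15 N, so the roller has touched. I'll ease back one step, to the 8 N point.

>>> jog_arm(rows=[[[-0.0095,-0.0055,0,0],[0,0,0,0],[0,0,0,0]]])

```text
time_s: 30.25
tcp_pos: [0.5478, -0.2249, 0.2186]
ee_rot: [[0.093, -0.996, 0.0], [-0.996, -0.093, 0.003], [-0.003, -0.0, -1.0]]
wrist_force: [-3.8, 7.2, 4.2]
gripper_width: 0.28
gripper_force: 30.0
```

```bash
python3 f.py
```

```text
t 30.25 ang -16.2 r 41.9 drag 5.9 rad -5.6 grip 0.28
```

>>> jog_arm(rows=[[[0,0,0,0],[0,0,0,0],[0,0,0,0],[0,0,0,0],[0,0,-0.012,0],[0,0,-0.025,0],[0,0,-0.03,0],[0,0,-0.03,0],[0.03,0,-0.03,0],[0.05,0,-0.01,0],[0.05,0,0,0],[0,0,0,0],[0,0,0,0]]], claw=1)

```text
time_s: 31.88
tcp_pos: [0.5591, -0.3561, 0.3559]
ee_rot: [[0.092, -0.996, 0.0], [-0.996, -0.092, 0.0], [-0.0, -0.0, -1.0]]
wrist_force: [0.3, 0.7, 0.3]
gripper_width: 1.0
gripper_force: 0.0
```

Run:
```python
from h import *
im=capture("top");sc=capture("scene")
cv2.imwrite('pics/t7.png',im[:,:,::-1]);cv2.imwrite('pics/s7.png',sc[:,:,::-1])
m=((im.max(2)<60)).astype('uint8')
h=proj("top",[.548,-.225,.187]); print("expected handle px",h.round(1))
for c in cv2.findContours(m,0,1)[0]:
    (x,y),r=cv2.minEnclosingCircle(c)
    if np.hypot(x-h[0],y-h[1])<20 and cv2.contourArea(c)>5:
        p=ray("top",x,y,.187)*1000; print(p.round(1),np.degrees(np.arctan2(p[1]+213.3,p[0]-506.7)).round(1),cv2.contourArea(c))
# stack motion check: outer end of stack, before (s6) and now, scene view
a=cv2.imread('pics/s6.png').astype(int).sum(2)//3;b=sc.astype(int).sum(2)//3
for r in(204,208,212,216): print(r,a[r,290:304],b[r,290:304])
s=sense();print(s['time_s'],s['tcp_pos'],s['wrist_force'])
```

```text
expected handle px [320.1 200.8]
[ 517.9 -180.8  187. ] 70.9 24.5
204 [ 81 104 136 155 154 151 149 148 149 151 151 150 149 149] [ 82 107 140 159 157 155 153 153 154 155 156 155 154 153]
208 [ 74  58  35  25 115 151 152 150 150 149 149 149 148 148] [ 76  61  37  27 119 155 157 154 154 153 153 153 153 153]
212 [ 30  28  23  41 151 156 151 150 150 150 150 149 149 149] [ 30  27  24  42 155 160 155 154 154 155 154 153 153 153]
216 [ 14  69 133 148 146 150 152 151 150 149 145 141 135 134] [ 17  71 138 152 149 155 155 155 154 153 149 145 140 138]
31.975 [ 0.55928948 -0.35528563  0.35624774] [-0.85638482  0.10199246  0.99590357]
```

Run:
```python
from h import *
for n,f in(("scene","s7"),("top","t7")):
    im=cv2.imread(f'pics/{f}.png').max(2).astype(int)
    for a in(-16,0,20,45,71):
        t=np.radians(a); q=[.5068+.042*np.cos(t),-.2145+.042*np.sin(t)]
        o=[]
        for z in(.135,.16,.18):
            u,v=proj(n,[*q,z]).round().astype(int); o.append((u.item(),v.item(),im[v-1:v+2,u-1:u+2].mean().round().item()))
        print(n,a,o)
im=cv2.imread('pics/t7.png').max(2)
print(im[186:224:2,296:334:2])
```

```text
scene -16 [(201, 232, 6.0), (200, 226, 8.0), (199, 221, 11.0)]
scene 0 [(204, 230, 4.0), (203, 224, 6.0), (203, 219, 10.0)]
scene 20 [(207, 227, 44.0), (207, 221, 41.0), (206, 216, 81.0)]
scene 45 [(209, 222, 56.0), (209, 217, 91.0), (208, 212, 152.0)]
scene 71 [(209, 218, 86.0), (208, 212, 152.0), (207, 207, 145.0)]
top -16 [(318, 202, 130.0), (319, 202, 138.0), (320, 201, 142.0)]
top 0 [(315, 202, 85.0), (316, 201, 99.0), (317, 201, 115.0)]
top 20 [(311, 202, 90.0), (312, 202, 77.0), (313, 201, 65.0)]
top 45 [(306, 205, 70.0), (307, 204, 76.0), (308, 204, 73.0)]
top 71 [(304, 209, 65.0), (305, 209, 60.0), (305, 208, 62.0)]
[[133 109  98 159 161 168 181 176 177 182 183 178 129 110 127 144 158 169
  176]
 [121  91  94 161 165 163 179 173 179 182 182 168 111 116 138 153 164 172
  179]
 [ 95  70  82 159 164 166 179 173 180 181 181 152 107 129 148 159 167 175
  181]
 [ 79  68  60 135 159 168 175 174 181 181 176 122 114 139 151 161 170 177
  182]
 [ 72  63  43  83 109 151 174 177 181 181 166 110 124 143 154 163 172 178
  183]
 [ 36  35  42  78  88 132 163 177 180 180 147 108 130 146 157 
[... 372 characters left out ...]
  51  63  97 119 136 148 161 171 177 183 186
  190]
 [ 94  72  87  95  65  60  57  50  72 107 124 139 153 166 174 179 184 187
  190]
 [102  80  97  81  61  56  50  70  90 113 131 147 158 169 176 181 186 188
  191]
 [ 57  67  98  74  61  53  60  85 101 122 141 153 163 172 177 183 187 189
  191]
 [ 55  66  98  72  66  82  95  90 111 133 147 157 165 174 181 185 188 190
  191]
 [ 56  63  98 100 107 113 109  98 121 140 151 159 167 175 182 186 189 190
  191]
 [ 60  60  94 107 110  99  91 105 129 145 155 163 170 178 184 187 189 192
  190]
 [ 62  58  78 106  85  67  86 113 134 148 158 167 174 180 185 189 190 191
  190]
 [ 63  62  61  90 100  78  99 122 137 151 161 169 175 181 185 189 190 191
  188]]
```

Run:
```python
from h import *
im=cv2.imread('pics/s7.png').max(2)
m=(im<18).astype('uint8')
c=[c for c in cv2.findContours(m,0,1)[0] if cv2.pointPolygonTest(c,(201,226),True)>-2]
for q in c: print(cv2.boundingRect(q),cv2.contourArea(q),cv2.minAreaRect(q))
im0=cv2.imread('pics/scene0.png').max(2);m=(im0<18).astype('uint8')
for q in cv2.findContours(m,0,1)[0]:
    if cv2.pointPolygonTest(q,(186,227),True)>-2: print("ref -70",cv2.boundingRect(q),cv2.contourArea(q))
for a in(-70,-25,-16,-5,5,15):
    t=np.radians(a); print(a,proj("scene",[.5068+.042*np.cos(t),-.2145+.042*np.sin(t),.157]).round(1))
```

```text
(197, 218, 9, 17) 101.5 ((201.18997192382812, 225.82998657226562), (16.404878616333008, 7.778174877166748), 81.8698959350586)
ref -70 (181, 219, 9, 17) 96.0
-70 [186.3 227. ]
-25 [197.6 227.5]
-16 [199.9 226.8]
-5 [202.4 225.6]
5 [204.4 224.3]
15 [206.1 222.7]
```

```bash
python3 -c "
from station import *
print(finish_job())"
```

```text
the job is handed in; nothing more can be done
None
```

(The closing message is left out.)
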